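# Snap the mirror plate onto the three-ball mount of the wing jig

### The arm

A 6-joint arm with a two-finger parallel gripper is mounted at the origin on the work surface. World frame = base frame: x ahead of the robot, y to its left, z up, the work surface at z = 0. Lengths are in m, angles in rad, forces in N, time in s.
With the tool pointing down it reaches from about 0.25 to 0.725 m from the base axis. Payload 4 kg.
Tool frame: the origin (TCP) lies midway between the tips of the shut fingers; the grasp point (between the pads) lies 19 mm behind it; y points along the fingers, x is the direction in which the jaws open and shut, and the axes are right-handed (so a half turn about y gives the same grasp; the last joint's range is limited). The gripper opens to 85 mm and grips with 20 to 120 N. Pads are 22 mm wide; open, the fingers measure 114 mm over their backs; the gripper's body (76 mm by 85 mm) begins 54 mm behind the grasp point. The pads swing forward as they close: fully open they stand 13 mm farther back than shut.
Start: joints at [1.331, 0.241, 0.005, 1.335, 0, 1.571], TCP at [0.119, 0.486, 0.231] pointing down, gripper open.
Joint ranges: [-2.72, 2.72], [-1.05, 1.87], [-1.09, 1.28], [-1.99, 2.15], [-1.42, 1.44], [-3.14, 3.14]. Speed limits (rad/s): [2.79, 2.79, 3.14, 3.14, 3.14, 3.14].

### API

Orientations are given as a unit quaternion [x, y, z, w].
In Python, from workcell import bot gives the robot as it stands. The module is installed in compiled form; this text tells all that it offers.
- The arm moves only by the shell command python3 -m inch 'ROWS'. ROWS is text: rows parted by semicolons, each of 7 numbers parted by spaces: the turn, a rotation vector about the tool's x, y, z in degrees, then the shift along the tool's x, y, z in mm, then the closure, from 0 (fully open) to 1 (shut). In form: ax ay az dx dy dz fingers; .... A call has 1 to 12 rows; each row shifts and turns the commanded pose from where the row before left it, along the tool's axes as they then stand; what a row does not reach is not made up. A row lasts 1/8 s, in which the tool goes at most 62.5 mm and 10.7 degrees, less where a joint would pass 70% of its speed; a pose out of reach is approached as far as the arm can. A call with a gripper value outside its range is refused whole. The fingers move at their own pace and stop on an object; the grip force is fixed at half the most. Time passes only in rows, so rows that do not move let the fingers close. It gives the time, the measured TCP pose, the force and the opening at its end, in the units of the state.
- bot.get_obs(): the state, without advancing time (a new reading comes with each control period).
- bot.camera(name): name is "scene" or "top" or "wrist"; returns a dict with "color" (384x512x3 uint8, blue, green, red), "fx", "fy", "cx", "cy" (pixels), "extrinsics" (4x4, takes a point from world to camera coordinates). Camera axes: x right, y up, looking along -z (the intrinsics and any distortion apply to the point x, -y, -z); pixel columns grow to the right and rows downward; lengths in m; the calibration is good to about 2 mm. The wrist camera is an equidistant fisheye: a pixel r from the principal point sees the ray r / f radians off the axis. A picture is of the moment at which its call begins. There is no depth.
- bot.job_done(): hands the job in, once; it reports no verdict.
Trained networks look in the newest picture that a camera, given by its name, has taken for a name from the list of things; names that differ only in an ending like _2 or _b are one class to them, and where a whole thing is asked for, a point or a joint stands for the part that bears it (a point fixed in the world has none). Each returns a list of dicts, best first, with "conf" (0 to 1); they miss things now and then, are a little off and sometimes report something else, mostly with a low value. They report only what shows in the picture. A call takes as long as a camera call. They do not tell look-alikes from the thing itself.
- bot.look_for(name, camera): "extent" ([left, top, right, bottom] in pixels, round what is visible of it).
- bot.cut_out(name, camera): "region" (384x512 bool, what is visible of it) and "extent" ([left, top, right, bottom] in pixels, round what is visible of it).
- bot.spot_point(name, camera): "point" ([column, row] in pixels: a listed point, or the origin of a listed thing).
The state is a dict: "clock": time; "joint_pos": joint angles; "joint_vel": joint speeds; "tau": joint torques, N m; "eef_pos": TCP position; "tool_rot": TCP orientation; "ft_force": force on the tool from outside, world axes, zero at the start; "ft_torque": the same for the moment, N m; "grip_width": finger opening in m.
Only numpy, scipy, OpenCV 4.12 (cv2) and the standard library are available. Lean on these libraries where they do the work, as an engineer would, in place of code of your own. Each camera call takes 0.05 s, during which the arm holds its last target.

### The job

Pick up the T-shaped mirror plate by its square post and set it level on the three-ball mount that has the two spring clips, its tongue over the ball that stands alone. Push it down with the gripper until both clips snap over the ends of its crossbar and it lies fully home on all three balls, then let go. Leave the round plate where it stands.

Things in the scene. Friction and masses are not known exactly. Their poses are not given: they have to be found in the camera images.
- mirror_post (a point): Mid-point of the 28 x 28 x 50 mm square steel post on the loose T-shaped aluminium plate (0.4 kg): 47 mm over the plate's underside, 25 mm over its flat top. z up, x along the tongue (44 wide, ends at x=82, 36 mm round mirror upright at x=74), y along the crossbar (x=-38 to 12, round ends at y=+-86). Three vee grooves below, mouths 30 mm wide, centre on balls from about 8 mm off.
- mount_seat (a point): Where mirror_post is when the plate is home on the fixed three-ball mount, 73 mm over the bench. z up, x to the lone ball, y along the pair; plate home: its x along this x. Dark steel base 135 x 224 x 12 mm; 20 mm balls at (x,y) = (60,0), (-15,62), (-15,-62), tops 35 mm below this point. Sprung clips at y=+-84 to 103, 20 mm wide, tops level with this point.
- clip_left (a joint): Hinge angle (rad) of the sprung clip at the mount's +y end, 0 = upright and free, grows outwards; the other clip is its mirror image. Each has an inward roller and a flared lip. A plate lowered level meets the lips about 18 mm too high and stays up there; 5 to 10 N more (use up to 20 N) spreads them to about 0.12, then they pull it down the last 8 mm and stay at about 0.03.
- round_post (a point): A bystander to be left alone: mid-point of the 28 x 28 x 50 mm square post on a loose round aluminium plate, 110 mm across and without a mirror; the point is 45 mm over the bench.
Things that resemble listed ones, but are neither listed nor needed, are in the scene too. Leave any purple or red look-alike of the part that bears mirror_post alone.

How it is judged:
By the outcome, as a careful person would: the job done as asked, in the order asked, and still so for the second after the job is handed in, with the robot touching nothing.
It also fails if it takes over 35 s, if anything falls off the work surface, if the arm or the gripper's body presses on something with over 40 N, if the wrist force passes 120 N, or if a joint passes its speed limit or range.

## Working session

There is one attempt and no reset: what is moved stays moved. The work goes in short steps, Python scripts to look and compute and a shell command to move; the robot and the scene stay as the last step left them, time stands still between calls to the robot, and variables do not carry over. Pictures are saved under pics/ and viewed, and the job is handed in when it is done.

```bash
mkdir -p pics
cat > h.py <<'E'
import numpy as np, cv2
from workcell import bot
def snap(n,f):
    c=bot.camera(n); cv2.imwrite('pics/'+f,c['color']); return c
def ray(c,uv):
    u,v=uv; x=(u-c['cx'])/c['fx']; y=(v-c['cy'])/c['fy']
    E=np.array(c['extrinsics']); R,t=E[:3,:3],E[:3,3]
    d=R.T@np.array([x,-y,-1]); return -R.T@t, d/np.linalg.norm(d)
def atz(c,uv,z):
    o,d=ray(c,uv); return o+d*(z-o[2])/d[2]
def proj(c,p):
    E=np.array(c['extrinsics']); q=E[:3,:3]@np.array(p)+E[:3,3]
    return np.array([c['cx']+c['fx']*q[0]/-q[2], c['cy']+c['fy']*-q[1]/-q[2]])
E
python3 - <<'E'
from h import *
o=bot.get_obs(); print({k:np.round(v,3) for k,v in o.items()})
for n in('scene','top'):
    c=snap(n,n+'0.png'); print(n,c['fx'],c['cx'],c['cy'],[k for k in c])
    for t in('mirror_post','mount_seat','round_post','clip_left'):
        print(t,[(np.round(d['point']),round(d['conf'],2)) for d in bot.spot_point(t,n)])
    print(-np.array(c['extrinsics'])[:3,:3].T@np.array(c['extrinsics'])[:3,3])
E
```

```text
{'clock': np.float64(0.0), 'joint_pos': array([1.331, 0.241, 0.004, 1.335, 0.   , 1.571]), 'joint_vel': array([-0.   , -0.   , -0.   ,  0.001,  0.   , -0.001]), 'tau': array([-0.0000e+00, -3.7232e+01,  2.5241e+01,  1.7000e-02,  0.0000e+00,
        0.0000e+00]), 'eef_pos': array([0.119, 0.485, 0.23 ]), 'tool_rot': array([ 0.557,  0.436, -0.437, -0.556]), 'ft_force': array([-0.045, -0.257,  0.771]), 'ft_torque': array([-0.006,  0.01 , -0.004]), 'grip_width': np.float64(0.085)}
scene 378.9816604630126 255.50957067799052 195.19122527026548 ['color', 'fx', 'fy', 'cx', 'cy', 'extrinsics']
mirror_post [(array([160., 168.]), 0.95), (array([101., 222.]), 0.87), (array([178., 230.]), 0.69)]
mount_seat [(array([357., 236.]), 0.79)]
round_post [(array([251., 213.]), 0.72)]Traceback (most recent call last):
  File "<stdin>", line 6, in <module>
ValueError: it knows: mirror_post, mount_seat, round_post
```

Run:
```python
from h import *
for n in('scene','top'):
    c=snap(n,n+'1.png'); print(n,c['fx'],c['cx'],c['cy'])
    for t in('mirror_post','mount_seat','round_post'):
        print(t,[(np.round(d['point']),round(d['conf'],2), np.round(atz(c,d['point'],.045 if t!='mount_seat' else .073),3)) for d in bot.spot_point(t,n)])
    print(-np.array(c['extrinsics'])[:3,:3].T@np.array(c['extrinsics'])[:3,3])
a=cv2.imread('pics/scene1.png');b=cv2.imread('pics/top1.png')
cv2.imwrite('pics/s2.png',cv2.resize(a,(800,600)));cv2.imwrite('pics/t2.png',cv2.resize(b,(800,600)))
```

```text
scene 378.9816604630126 255.50957067799052 195.19122527026548
mirror_post [(array([102., 221.]), 0.93, array([ 0.541, -0.537,  0.045])), (array([157., 171.]), 0.76, array([ 0.307, -0.417,  0.045])), (array([179., 235.]), 0.74, array([ 0.584, -0.293,  0.045]))]
mount_seat [(array([356., 237.]), 0.69, array([0.595, 0.221, 0.073]))]
round_post [(array([254., 212.]), 0.85, array([ 0.485, -0.074,  0.045]))]
[ 1.28367409 -0.05945671  0.92484031]
top 458.0630725012621 260.97880706333785 185.38099542709514
mirror_post [(array([416., 157.]), 0.88, array([ 0.537, -0.552,  0.045])), (array([368., 232.]), 0.66, array([ 0.317, -0.405,  0.045])), (array([330., 142.]), 0.59, array([ 0.583, -0.298,  0.045]))]
mount_seat [(array([147., 136.]), 0.96, array([0.597, 0.236, 0.073]))]
round_post [(array([253., 174.]), 0.71, array([ 0.489, -0.07 ,  0.045])), (array([329., 142.]), 0.51, array([ 0.583, -0.295,  0.045]))]
[ 0.324912   -0.08408345  1.37886267]
```

View pics/s2.png

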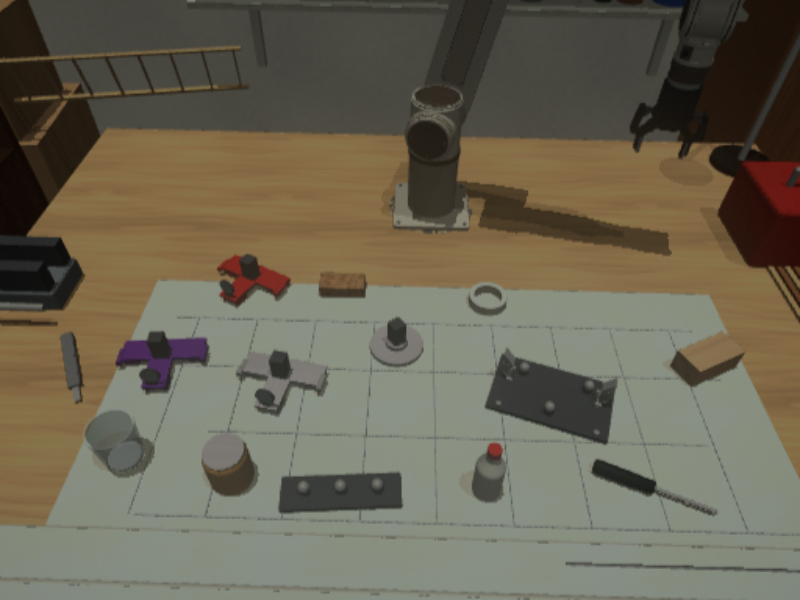

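View pics/t2.png

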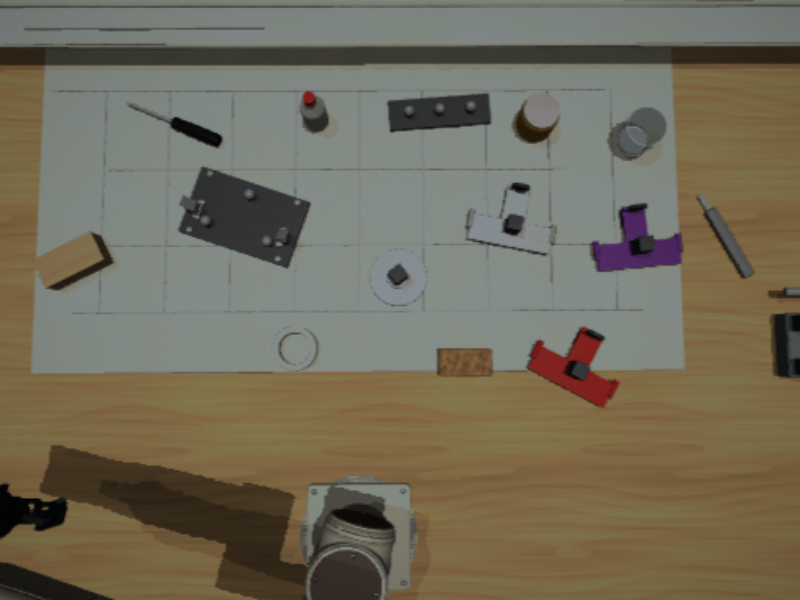

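Run:
```python
import cv2,numpy as np
b=cv2.imread('pics/top1.png');a=cv2.imread('pics/scene1.png')
def cr(i,x,y,w,h,k): return cv2.resize(cv2.convertScaleAbs(i[y:y+h,x:x+w],alpha=1.6),None,fx=k,fy=k,interpolation=cv2.INTER_CUBIC)
cv2.imwrite('pics/c1.png',np.hstack([cr(b,105,100,100,80,4),cr(b,290,105,100,80,4)]))
cv2.imwrite('pics/c2.png',np.hstack([cr(a,305,215,100,80,4),cr(a,140,210,100,80,4)]))
```

```text
(no output)
```

View pics/c1.png

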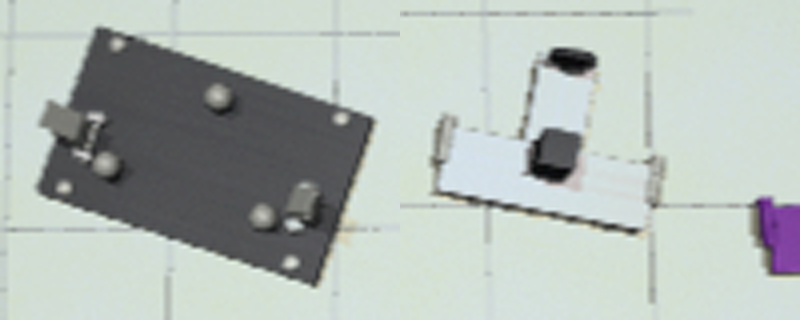

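View pics/c2.png

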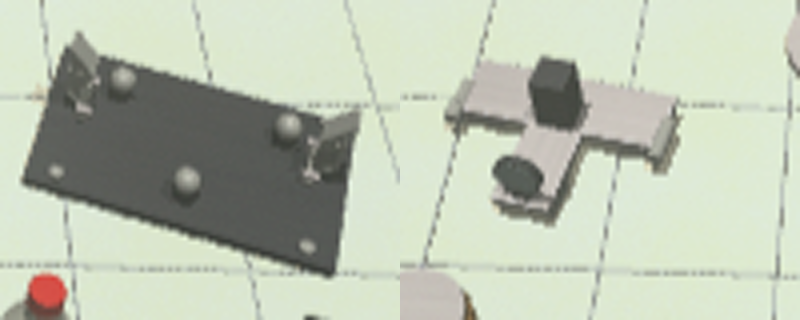

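```bash
cat > fit.py <<'E'
from h import *
from scipy.optimize import least_squares
T=bot.camera('top');S=bot.camera('scene')
def px(l,ox,oy): return [((u+.5)/4-.5+ox,(v+.5)/4-.5+oy) for u,v in l]
def model(P,p,z0):
    c,s=np.cos(p[2]),np.sin(p[2]); P=np.array(P)/1000
    return np.c_[p[0]+c*P[:,0]-s*P[:,1],p[1]+s*P[:,0]+c*P[:,1],z0+P[:,2]]
def fit(obs,p0,z0,fz=False):
    def r(p):
        zz=z0+(p[3] if fz else 0)
        return np.concatenate([(proj(C,model([P],p,zz)[0])-uv) for C,P,uv in obs])
    s=least_squares(r,list(p0)+([0] if fz else []),loss='soft_l1'); return s.x,r(s.x).reshape(-1,2)
E
python3 - <<'E'
from fit import *
balls=[(60,0,-45),(-15,62,-45),(-15,-62,-45)]
o=[(T,P,u) for P,u in zip(balls,px([(219,97),(106,165),(263,217)],105,100))]
o+=[(S,P,u) for P,u in zip(balls,px([(187,181),(288,127),(123,81)],305,215))]
for C in('T','S'):
    oo=[x for x in o if x[0] is (T if C=='T' else S)]
    x,r=fit(oo,[.597,.23,-.33],.073);print(C,np.round(x,4),np.degrees(x[2]))
x,r=fit(o,[.597,.23,-.33],.073);print(np.round(x,4),np.degrees(x[2]));print(np.round(r,1))
# plate: top-surface points z=-25 wrt post mid
Pt=[(-38,86,-25),(-38,-86,-25),(82,22,-25),(82,-22,-25)]
o=[(T,P,u) for P,u in zip(Pt[:2],px([(38,191),(243,232)],290,105))]
o+=[(S,(-38,-80,-25),px([(82,60)],140,210)[0]),(S,(-38,80,-25),px([(278,97)],140,210)[0])]
for q in (0,1):
    x,r=fit(o,[.583,-.295,-.19],.047,q);print(np.round(x,4),np.degrees(x[2]));print(np.round(r,1))
for n,c in(('T',T),('S',S)):
    print(n,[px for px in [proj(c,(x[0],x[1],.047)),proj(c,(x[0],x[1],.072))]])
E
```

```text
T [ 0.5863  0.2296 -0.3285] -18.82393448489847
S [ 0.5875  0.2276 -0.3233] -18.521429479503162
[ 0.5867  0.2286 -0.3263] -18.698168645467327
[[ 0.2 -0.1]
 [ 0.4 -0.1]
 [ 0.3 -0.2]
 [ 0.2 -0.1]
 [ 0.4 -0.2]
 [ 0.2 -0.4]]
[ 0.5787 -0.2947 -0.1964] -11.252094527675698
[[-1.9 -0.8]
 [ 3.3 -0.2]
 [-0.1 -0.6]
 [ 0.2 -0.6]]
[ 0.5778 -0.2953 -0.1944 -0.0044] -11.138009873856369
[[-1.8 -0.2]
 [ 3.2  0.3]
 [-0.   0.1]
 [ 0.1  0.1]]
T [array([329.13238088, 143.47688111]), array([330.46686541, 141.85419272])]
S [array([178.74482446, 232.60239766]), array([177.61522819, 227.16546428])]
```

```bash
cat > go.py <<'E'
# usage: go.py x y z yawdeg : tool-frame shift from now & turn about tool y to have tool x along +-plate y
import sys
from h import *
from scipy.spatial.transform import Rotation as R
x,y,z,yaw=map(float,sys.argv[1:5]); yw=np.radians(yaw)
o=bot.get_obs(); M=R.from_quat(o['tool_rot']); d=np.array([x,y,z])-o['eef_pos']
print('tcp',np.round(o['eef_pos'],4),'j',np.round(o['joint_pos'],3),'F',np.round(o['ft_force'],1),'w',round(o['grip_width'],4),'t',o['clock'])
print('R\n',np.round(M.as_matrix(),4)); print('shift mm tool',np.round(M.inv().apply(d)*1000,1))
for s in(1,-1):
    tx=s*np.array([-np.sin(yw),np.cos(yw),0]); ty=np.array([0,0,-1.]); tz=np.cross(tx,ty)
    G=R.from_matrix(np.c_[tx,ty,tz]); r=M.inv()*G
    print(s,'rotvec deg tool',np.round(np.degrees(r.as_rotvec()),2),'shift in goal tool axes',np.round(G.inv().apply(d)*1000,1))
E
python3 go.py .58 -.295 .2 -11.2
```

```text
tcp [0.1188 0.4857 0.2314] j [1.331 0.241 0.005 1.335 0.    1.571] F [ 0.3 -0.6 -0. ] w 0.0856 t 0.7
R
 [[ 2.375e-01  0.000e+00 -9.714e-01]
 [ 9.714e-01  1.000e-04  2.375e-01]
 [ 1.000e-04 -1.000e+00  0.000e+00]]
shift mm tool [-648.8   31.3 -633.5]
1 rotvec deg tool [-0.   -2.54  0.01] shift in goal tool axes [-676.2   31.4 -604.1]
-1 rotvec deg tool [-1.0000e-02  1.7746e+02 -0.0000e+00] shift in goal tool axes [676.2  31.4 604.1]
```

```bash
python3 -m inch '0 0 0 -43 0 -42 0;0 0 0 -43 0 -42 0;0 0 0 -43 0 -42 0;0 0 0 -43 0 -42 0;0 0 0 -43 0 -42 0;0 0 0 -43 0 -42 0;0 0 0 -43 0 -42 0;0 0 0 -43 0 -42 0;0 0 0 -43 0 -42 0;0 0 0 -43 0 -42 0;0 0 0 -43 0 -42 0;0 0 0 -43 0 -42 0' ; python3 go.py .58 -.295 .2 -11.2
```

```text
clock: 2.2
eef_pos: [0.4866, -0.1373, 0.2315]
tool_rot: [0.556, 0.437, -0.436, -0.556]
ft_force: [0.3, 0.8, 0.7]
grip_width: 0.0855
tcp [ 0.4866 -0.1373  0.2315] j [-0.275  0.251  0.019  1.338  0.    -0.035] F [0.3 0.8 0.7] w 0.0855 t 2.2
R
 [[ 2.380e-01  9.000e-04 -9.713e-01]
 [ 9.713e-01  1.000e-04  2.380e-01]
 [ 3.000e-04 -1.000e+00 -9.000e-04]]
shift mm tool [-131.    31.6 -128.2]
1 rotvec deg tool [ 0.05 -2.57  0.02] shift in goal tool axes [-136.6   31.5 -122.2]
-1 rotvec deg tool [-2.0000e-02  1.7743e+02  8.0000e-02] shift in goal tool axes [136.6  31.5 122.2]
```

```bash
python3 -m inch '0 -2.5 0 -43 0 -42 0;0 0 0 -43 0 -42 0;0 0 0 -43 0 -42 0;0 0 0 -2 0 -2 0' ; python3 go.py .58 -.295 .05 -11.2
python3 - <<'E'
from h import *
c=snap('wrist','w1.png'); print({k:(np.round(c[k],4)) for k in c if k!='color'})
for t in('mirror_post',): print(t,[(np.round(d['point'],1),round(d['conf'],2)) for d in bot.spot_point(t,'wrist')])
E
```

```text
clock: 2.7
eef_pos: [0.5844, -0.2936, 0.2275]
tool_rot: [-0.546, -0.447, 0.448, 0.548]
ft_force: [0.1, 0.2, -0.6]
grip_width: 0.0856
tcp [ 0.5844 -0.2936  0.2275] j [-4.650e-01  5.660e-01  4.830e-01  1.491e+00 -1.000e-03 -2.650e-01] F [ 0.1  0.2 -0.6] w 0.0856 t 2.7
R
 [[ 1.987e-01 -3.100e-03 -9.801e-01]
 [ 9.801e-01  1.000e-03  1.987e-01]
 [ 4.000e-04 -1.000e+00  3.200e-03]]
shift mm tool [ -2.3 177.5   3.5]
1 rotvec deg tool [-0.18 -0.26  0.02] shift in goal tool axes [ -2.2 177.5   4. ]
-1 rotvec deg tool [-3.0000e-02  1.7974e+02 -2.9000e-01] shift in goal tool axes [  2.2 177.5  -4. ]
{'fx': np.float64(297.3186), 'fy': np.float64(297.3186), 'cx': np.float64(253.3307), 'cy': np.float64(197.8567), 'extrinsics': array([[ 0.1983,  0.9801,  0.0013,  0.1711],
       [-0.9291,  0.1884, -0.3183,  0.6382],
       [-0.3122,  0.0619,  0.948 , -0.1758],
       [ 0.    ,  0.    ,  0.    ,  1.    ]])}
mirror_post [(array([ 59.6, 181. ]), 0.85), (array([253.8, 172.6]), 0.84)]
```

View pics/w1.png

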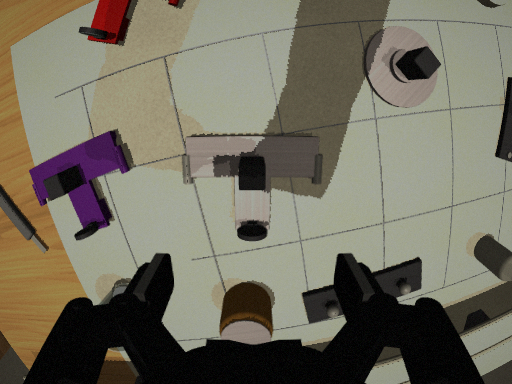

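```bash
cat >> h.py <<'E'
def fproj(c,p):
    E=np.array(c['extrinsics']); q=E[:3,:3]@np.array(p)+E[:3,3]; v=np.array([q[0],-q[1],-q[2]])
    th=np.arctan2(np.hypot(v[0],v[1]),v[2]); k=c['fx']*th/np.hypot(v[0],v[1])
    return np.array([c['cx']+k*v[0],c['cy']+k*v[1]])
def fray(c,uv):
    a=(uv[0]-c['cx'])/c['fx'];b=(uv[1]-c['cy'])/c['fy'];th=np.hypot(a,b)
    E=np.array(c['extrinsics']);s=np.sin(th)/th
    return -E[:3,:3].T@E[:3,3], E[:3,:3].T@np.array([a*s,-b*s,-np.cos(th)])
def fatz(c,uv,z):
    o,d=fray(c,uv); return o+d*(z-o[2])/d[2]
E
python3 - <<'E'
import cv2
a=cv2.imread('pics/w1.png')[120:250,170:340]
cv2.imwrite('pics/w1c.png',cv2.resize(cv2.convertScaleAbs(a,alpha=1.6,beta=20),None,fx=4.5,fy=4.5,interpolation=cv2.INTER_CUBIC))
E
```

```text
(no output)
```

View pics/w1c.png

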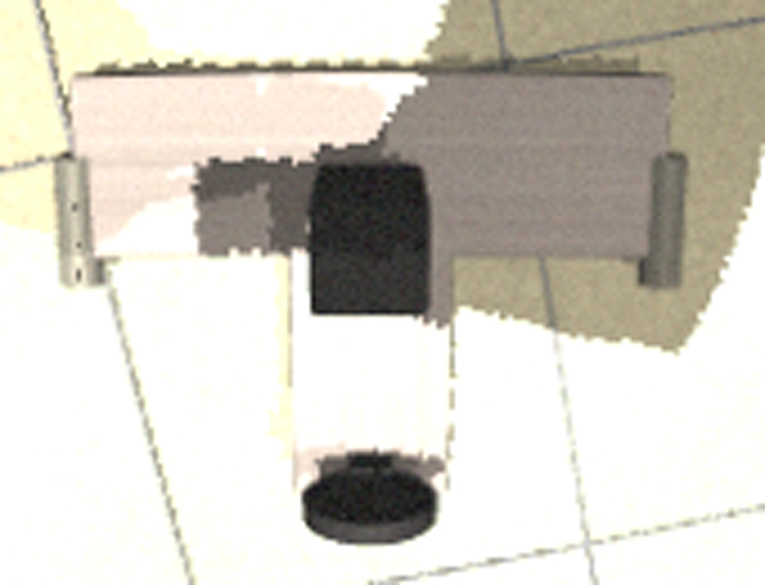

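Run:
```python
from h import *
c=bot.camera('wrist')
q=lambda u,v:((u+.5)/4.5-.5+170,(v+.5)/4.5-.5+120)
A={n:fatz(c,q(*uv),z) for n,uv,z in [('TL',(312,312),.072),('TR',(430,312),.072),('TL2',(310,237),.072),('TR2',(428,237),.072),('bL',(72,72),.022),('bR',(668,75),.022),('rL',(74,222),.022),('rR',(665,220),.022),('tL',(293,400),.022),('tR',(452,400),.022)]}
for n in A: print(n,np.round(A[n],4))
f=lambda a,b:(np.round((A[a]+A[b])/2,4),round(np.linalg.norm(A[a]-A[b])*1000,1),round(np.degrees(np.arctan2(*(A[b]-A[a])[:2])),2))
for p in [('TL','TR'),('TL2','TR2'),('bL','bR'),('tL','tR'),('rL','rR')]: print(p,*f(*p))
print('post',sum(A[k] for k in('TL','TR','TL2','TR2'))/4)
```

```text
TL [ 0.5892 -0.3065  0.072 ]
TR [ 0.5946 -0.2794  0.072 ]
TL2 [ 0.5714 -0.3032  0.072 ]
TR2 [ 0.5768 -0.2765  0.072 ]
bL [ 0.5256 -0.3608  0.022 ]
bR [ 0.5575 -0.2058  0.022 ]
rL [ 0.5656 -0.3703  0.022 ]
rR [ 0.5966 -0.2125  0.022 ]
tL [ 0.6277 -0.3225  0.022 ]
tR [ 0.6364 -0.2789  0.022 ]
('TL', 'TR') [ 0.5919 -0.293   0.072 ] 27.6 11.32
('TL2', 'TR2') [ 0.5741 -0.2898  0.072 ] 27.2 11.33
('bL', 'bR') [ 0.5415 -0.2833  0.022 ] 158.2 11.63
('tL', 'tR') [ 0.632  -0.3007  0.022 ] 44.5 11.32
('rL', 'rR') [ 0.5811 -0.2914  0.022 ] 160.9 11.13
post [ 0.58298854 -0.29140085  0.072     ]
```

```bash
python3 go.py .5785 -.2905 .034 -11.3
```

```text
tcp [ 0.5831 -0.2897  0.2308] j [-0.461  0.557  0.476  1.491  0.    -0.265] F [ 0.2 -0.6 -0. ] w 0.0851 t 2.85
R
 [[ 1.950e-01 -1.200e-03 -9.808e-01]
 [ 9.808e-01  9.000e-04  1.950e-01]
 [ 7.000e-04 -1.000e+00  1.400e-03]]
shift mm tool [ -1.8 196.8   4.1]
1 rotvec deg tool [-0.08  0.05  0.04] shift in goal tool axes [ -1.7 196.8   4.4]
-1 rotvec deg tool [ 6.0000e-02 -1.7995e+02  1.2000e-01] shift in goal tool axes [  1.7 196.8  -4.4]
```

```bash
python3 - <<'E'
from h import *
c=bot.camera('wrist')
c1=dict(c); c1['extrinsics']=np.array([[ 0.1983,  0.9801,  0.0013,  0.1711],[-0.9291,  0.1884, -0.3183,  0.6382],[-0.3122,  0.0619,  0.948 , -0.1758],[0,0,0,1]])
q=lambda u,v:((u+.5)/4.5-.5+170,(v+.5)/4.5-.5+120)
for n,a,b,z,x in[('T',(312,312),(430,312),.072,14),('b',(72,72),(668,75),.022,-38)]:
    A,B=fatz(c1,q(*a),z),fatz(c1,q(*b),z); y=np.arctan2(*(B-A)[:2]); m=(A+B)/2
    print(n,m-x/1000*np.array([np.cos(y),-np.sin(y),0]),np.degrees(y))
E
python3 go.py .579 -.2945 .034 -11.4
```

```text
T [ 0.57851015 -0.29305514  0.072     ] 11.465716610945602
b [ 0.57945144 -0.29388709  0.022     ] 11.779949512213093
tcp [ 0.5831 -0.2892  0.2316] j [-0.46   0.556  0.476  1.491  0.    -0.265] F [0.9 0.1 0.4] w 0.0853 t 2.9
R
 [[ 1.943e-01 -2.000e-04 -9.809e-01]
 [ 9.809e-01  3.000e-04  1.943e-01]
 [ 3.000e-04 -1.000e+00  3.000e-04]]
shift mm tool [ -6.1 197.6   3. ]
1 rotvec deg tool [-0.02  0.2   0.02] shift in goal tool axes [ -6.  197.6   3. ]
-1 rotvec deg tool [ 3.000e-02 -1.798e+02  3.000e-02] shift in goal tool axes [  6.  197.6  -3. ]
```

```bash
python3 -m inch '0 0.2 0 -5.5 30 3 0;0 0 0 0 40 0 0;0 0 0 0 40 0 0;0 0 0 0 40 0 0;0 0 0 0 28 0 0;0 0 0 0 18 0 0;0 0 0 0 0 0 0;0 0 0 0 0 0 0' ; python3 go.py .579 -.294 .034 -11.4
python3 - <<'E'
from h import *
snap('wrist','w2.png')
E
```

```text
clock: 3.9
eef_pos: [0.5806, -0.2951, 0.0372]
tool_rot: [0.548, 0.448, -0.447, -0.546]
ft_force: [-0.3, -0.7, 0.5]
grip_width: 0.0853
tcp [ 0.5806 -0.2951  0.0372] j [-0.47   0.668  0.153  1.053  0.    -0.271] F [-0.3 -0.7  0.5] w 0.0853 t 3.9
R
 [[ 1.979e-01  2.600e-03 -9.802e-01]
 [ 9.802e-01 -1.300e-03  1.979e-01]
 [-8.000e-04 -1.000e+00 -2.900e-03]]
shift mm tool [0.7 3.2 1.8]
1 rotvec deg tool [ 0.16 -0.01 -0.05] shift in goal tool axes [0.7 3.2 1.8]
-1 rotvec deg tool [7.0000e-02 1.7999e+02 2.6000e-01] shift in goal tool axes [-0.7  3.2 -1.8]
```

View pics/w2.png

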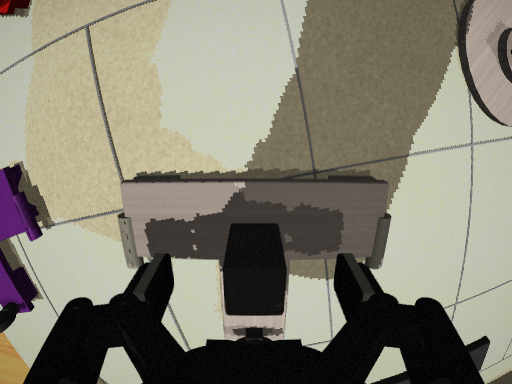

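The wrist view shows the silver plate's post (columns 223–285, row 280) centred between the pads (168 and 342), tool aligned with it. Closing.

```bash
python3 -m inch '0 0 0 0 0 0 1;0 0 0 0 0 0 1;0 0 0 0 0 0 1;0 0 0 0 0 0 1;0 0 0 0 0 0 1;0 0 0 0 0 0 1' ; python3 go.py .579 -.294 .034 -11.4
```

```text
clock: 4.7
eef_pos: [0.5798, -0.2948, 0.0356]
tool_rot: [0.547, 0.448, -0.448, -0.547]
ft_force: [0.1, 1.3, 3.0]
grip_width: 0.0275
tcp [ 0.5798 -0.2948  0.0356] j [-0.471  0.67   0.152  1.052  0.    -0.271] F [0.1 1.3 3. ] w 0.0275 t 4.7
R
 [[ 1.983e-01  6.000e-04 -9.802e-01]
 [ 9.802e-01  0.000e+00  1.983e-01]
 [ 1.000e-04 -1.000e+00 -6.000e-04]]
shift mm tool [0.7 1.6 0.9]
1 rotvec deg tool [ 0.03 -0.03  0.01] shift in goal tool axes [0.7 1.6 0.9]
-1 rotvec deg tool [-1.0000e-02  1.7997e+02  5.0000e-02] shift in goal tool axes [-0.7  1.6 -0.9]
```

```bash
python3 -m inch '0 0 0 0 -10 0 1;0 0 0 0 -30 0 1;0 0 0 0 -45 0 1;0 0 0 0 -45 0 1;0 0 0 0 -10 0 1;0 0 0 0 0 0 1;0 0 0 0 0 0 1' ; python3 go.py .5867 .2286 .175 -18.7
python3 - <<'E'
from h import *
snap('wrist','w3.png');c=bot.camera('scene');cv2.imwrite('pics/s3.png',cv2.convertScaleAbs(c['color'],alpha=1.5))
E
```

```text
clock: 5.58
eef_pos: [0.578, -0.2942, 0.1721]
tool_rot: [-0.546, -0.447, 0.448, 0.549]
ft_force: [-0.2, -0.3, -4.8]
grip_width: 0.0277
tcp [ 0.578  -0.2942  0.1721] j [-0.471  0.572  0.351  1.354 -0.    -0.271] F [-0.2 -0.3 -4.8] w 0.0277 t 5.575
R
 [[ 0.1984 -0.005  -0.9801]
 [ 0.9801  0.0025  0.1984]
 [ 0.0014 -1.      0.0054]]
shift mm tool [514.1  -1.6  95.2]
1 rotvec deg tool [-0.31  7.26  0.06] shift in goal tool axes [497.9  -2.9 159.4]
-1 rotvec deg tool [ 9.0000e-02 -1.7274e+02  4.7000e-01] shift in goal tool axes [-497.9   -2.9 -159.4]
```

View pics/w3.png

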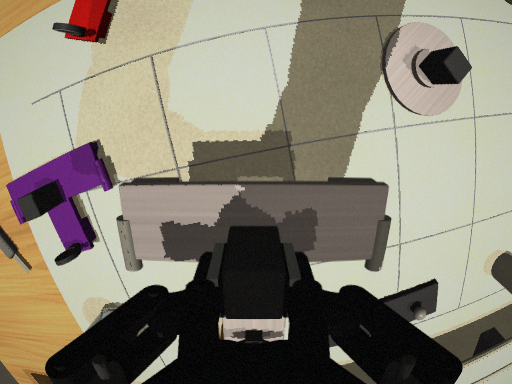

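View pics/s3.png

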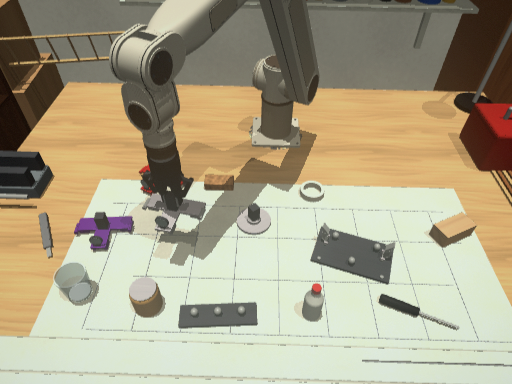

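```bash
python3 -m inch '0 0 0 20 0 4 1;0 0 0 45 0 8 1;0 0 0 50 0 9 1;0 0 0 55 0 10 1;0 0 0 55 0 10 1;0 0 0 55 0 10 1;0 0 0 55 0 10 1;0 0 0 55 0 10 1;0 0 0 54 0 10 1;0 0 0 45 0 9 1;0 0 0 25 0 5 1;0 0 0 0 0 0 1' ;python3 -m inch '0 3.6 0 0 0 0 1;0 3.6 0 0 0 0 1;0 0 0 0 0 0 1;0 0 0 0 0 0 1;0 0 0 0 0 0 1'; python3 go.py .5867 .2286 .175 -18.7
python3 - <<'E'
from h import *
c=bot.camera('wrist');cv2.imwrite('pics/w4.png',cv2.convertScaleAbs(c['color'],alpha=1.5))
for n in('top','scene'):
  c=bot.camera(n);cv2.imwrite('pics/%s4.png'%n,cv2.convertScaleAbs(c['color'],alpha=1.5))
E
```

```text
clock: 7.18
eef_pos: [0.5868, 0.2311, 0.1745]
tool_rot: [-0.546, -0.449, 0.449, 0.547]
ft_force: [-0.7, -0.1, -5.5]
grip_width: 0.0269
clock: 7.8
eef_pos: [0.5883, 0.2275, 0.1753]
tool_rot: [-0.574, -0.412, 0.413, 0.574]
ft_force: [-0.1, -0.1, -5.1]
grip_width: 0.0273
tcp [0.5883 0.2275 0.1753] j [0.369 0.529 0.286 1.328 0.    0.694] F [-0.1 -0.1 -5.1] w 0.0273 t 7.8
R
 [[ 3.195e-01 -1.000e-04 -9.476e-01]
 [ 9.476e-01 -0.000e+00  3.195e-01]
 [-1.000e-04 -1.000e+00  1.000e-04]]
shift mm tool [0.5 0.3 1.8]
1 rotvec deg tool [-0.01  0.07 -0.01] shift in goal tool axes [0.5 0.3 1.8]
-1 rotvec deg tool [-1.0000e-02 -1.7993e+02  1.0000e-02] shift in goal tool axes [-0.5  0.3 -1.8]
```

View pics/w4.png

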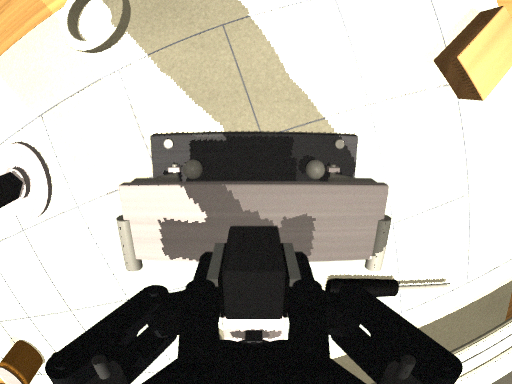

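View pics/scene4.png

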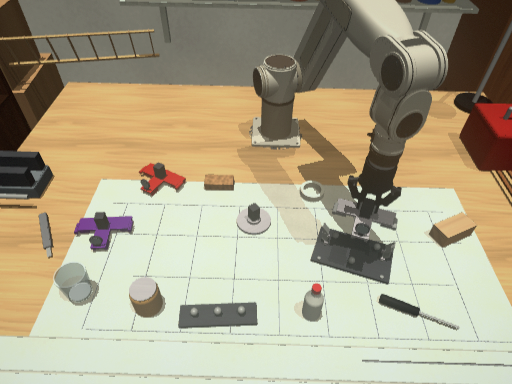

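Run:
```python
from h import *
a=cv2.imread('pics/w4.png')[120:260,110:400]
cv2.imwrite('pics/w4c.png',cv2.resize(a,None,fx=2.7,fy=2.7,interpolation=cv2.INTER_CUBIC))
c=bot.camera('wrist')
A,B=[fatz(c,u,.028) for u in((193,169),(315.5,169))]
y=-np.arctan2(*(B-A)[:2]);m=(A+B)/2
print('mount',m+.015*np.array([np.cos(y),np.sin(y),0]),np.linalg.norm(A-B),np.degrees(y))
A,B=[fatz(c,u,.012) for u in((151,133.5),(357.5,133.5))]
y=-np.arctan2(*(B-A)[:2]);m=(A+B)/2;print('base',m,np.linalg.norm(A-B),np.degrees(y))
z=.1753+.0114-.025
A,B=[fatz(c,u,z) for u in((121,183),(388,183))]
y=-np.arctan2(*(B-A)[:2]);m=(A+B)/2
print('plate',m+.038*np.array([np.cos(y),np.sin(y),0]),np.linalg.norm(A-B),np.degrees(y))
print(bot.get_obs()['eef_pos'])
```

```text
mount [0.58863261 0.22919297 0.028     ] 0.12385374810064448 -18.61441826378716
base [0.54017865 0.24566282 0.012     ] 0.2200343744776046 -18.59241719758568
plate [0.58790223 0.2291453  0.1617    ] 0.155458235830596 -18.62032752164653
[0.58839183 0.22770412 0.17531146]
```

View pics/w4c.png

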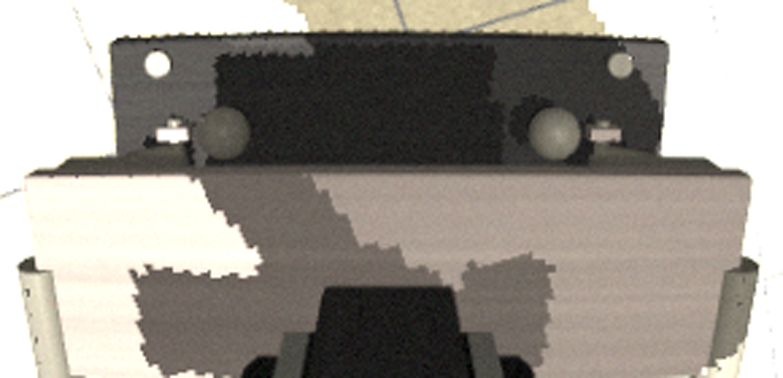

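Mount and held plate agree within about 1 mm and 0.1° in the wrist view (balls at (193,169) and (315,169)). Lowering to just above the clips.

```bash
python3 -m inch '0 0 0 0 20 0 1;0 0 0 0 25 0 1;0 0 0 0 25 0 1;0 0 0 0 15 0 1;0 0 0 0 5 0 1;0 0 0 0 0 0 1;0 0 0 0 0 0 1' ; python3 go.py .5867 .2286 .0616 -18.7
python3 - <<'E'
from h import *
c=bot.camera('wrist');cv2.imwrite('pics/w5.png',cv2.convertScaleAbs(c['color'],alpha=1.5))
E
```

```text
clock: 8.88
eef_pos: [0.5892, 0.2281, 0.0865]
tool_rot: [0.575, 0.413, -0.412, -0.574]
ft_force: [-0.3, 0.2, -5.0]
grip_width: 0.0274
tcp [0.5892 0.2281 0.0865] j [0.369 0.588 0.147 1.128 0.    0.695] F [-0.3  0.2 -5. ] w 0.0274 t 8.875
R
 [[ 3.196e-01  2.100e-03 -9.476e-01]
 [ 9.476e-01  8.000e-04  3.196e-01]
 [ 1.500e-03 -1.000e+00 -1.800e-03]]
shift mm tool [-0.4 24.9  2.6]
1 rotvec deg tool [0.1  0.06 0.08] shift in goal tool axes [-0.4 24.9  2.6]
-1 rotvec deg tool [ 1.3000e-01 -1.7994e+02 -1.6000e-01] shift in goal tool axes [ 0.4 24.9 -2.6]
```

View pics/w5.png

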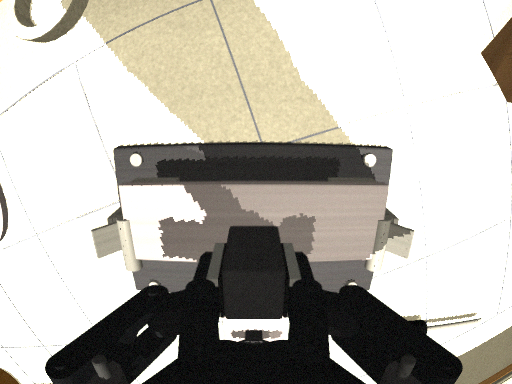

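The plate sits symmetrically between the clips (108,240) and (397,240). Pressing gently now.

```bash
python3 -m inch '0 0 0 0 5 0.7 1;0 0 0 0 2 0 1;0 0 0 0 0 0 1' ; python3 -m inch '0 0 0 0 2 0 1;0 0 0 0 0 0 1';python3 -m inch '0 0 0 0 2 0 1;0 0 0 0 0 0 1'
```

```text
clock: 9.3
eef_pos: [0.5879, 0.2281, 0.079]
tool_rot: [0.574, 0.413, -0.412, -0.574]
ft_force: [-1.3, 0.7, -0.2]
grip_width: 0.0275
clock: 9.55
eef_pos: [0.5889, 0.2285, 0.0778]
tool_rot: [0.575, 0.414, -0.411, -0.574]
ft_force: [-0.2, 1.0, 5.4]
grip_width: 0.027
clock: 9.8
eef_pos: [0.589, 0.2283, 0.0756]
tool_rot: [0.575, 0.413, -0.411, -0.574]
ft_force: [0.2, -1.3, 3.8]
grip_width: 0.0275
```

```bash
for i in 1 ; do python3 -m inch '0 0 0 0 2 0 1;0 0 0 0 0 0 1'; done; python3 -m inch '0 0 0 0 2 0 1;0 0 0 0 0 0 1';python3 -m inch '0 0 0 0 2 0 1;0 0 0 0 0 0 1'
```

```text
clock: 10.05
eef_pos: [0.5876, 0.2278, 0.0717]
tool_rot: [0.574, 0.412, -0.413, -0.574]
ft_force: [1.0, -0.1, 0.9]
grip_width: 0.0274
clock: 10.3
eef_pos: [0.5869, 0.2277, 0.0689]
tool_rot: [-0.574, -0.412, 0.413, 0.575]
ft_force: [0.8, -0.1, -3.5]
grip_width: 0.027
clock: 10.55
eef_pos: [0.5868, 0.2278, 0.067]
tool_rot: [-0.574, -0.412, 0.413, 0.575]
ft_force: [0.9, 0.7, -6.2]
grip_width: 0.0272
```

```bash
python3 -m inch '0 0 0 0 2 0 1;0 0 0 0 0 0 1'; python3 -m inch '0 0 0 0 2 0 1;0 0 0 0 0 0 1';python3 -m inch '0 0 0 0 1.5 0 1;0 0 0 0 0 0 1;0 0 0 0 0 0 1'
```

```text
clock: 10.8
eef_pos: [0.587, 0.2278, 0.0653]
tool_rot: [-0.574, -0.412, 0.413, 0.575]
ft_force: [0.6, -0.1, -7.7]
grip_width: 0.0273
clock: 11.05
eef_pos: [0.5872, 0.2278, 0.0635]
tool_rot: [-0.574, -0.412, 0.413, 0.574]
ft_force: [1.0, -0.9, -10.3]
grip_width: 0.0275
clock: 11.42
eef_pos: [0.5873, 0.2278, 0.0621]
tool_rot: [-0.574, -0.412, 0.413, 0.574]
ft_force: [0.9, 0.2, -11.7]
grip_width: 0.0272
```

Being pulled down by the clips; continuing until the balls bear.

```bash
python3 -m inch '0 0 0 0 1.5 0 1;0 0 0 0 0 0 1;0 0 0 0 0 0 1'; python3 -m inch '0 0 0 0 1.5 0 1;0 0 0 0 0 0 1;0 0 0 0 0 0 1'; python3 go.py .5867 .2286 .0616 -18.7|tail -2
python3 - <<'E'
from h import *
c=bot.camera('wrist');cv2.imwrite('pics/w6.png',cv2.convertScaleAbs(c['color'],alpha=1.5))
c=bot.camera('scene');a=c['color'][130:300,280:430];cv2.imwrite('pics/s6.png',cv2.resize(cv2.convertScaleAbs(a,alpha=1.6),None,fx=3.5,fy=3.5,interpolation=cv2.INTER_CUBIC))
E
```

```text
clock: 11.8
eef_pos: [0.5878, 0.228, 0.0614]
tool_rot: [0.574, 0.412, -0.412, -0.574]
ft_force: [-0.1, -0.5, -8.9]
grip_width: 0.0275
clock: 12.18
eef_pos: [0.5878, 0.228, 0.0612]
tool_rot: [0.574, 0.413, -0.412, -0.574]
ft_force: [-4.7, -1.2, 3.9]
grip_width: 0.0278
1 rotvec deg tool [0.05 0.06 0.04] shift in goal tool axes [ 0.2 -0.4  1.2]
-1 rotvec deg tool [ 6.0000e-02 -1.7994e+02 -7.0000e-02] shift in goal tool axes [-0.2 -0.4 -1.2]
```

View pics/w6.png

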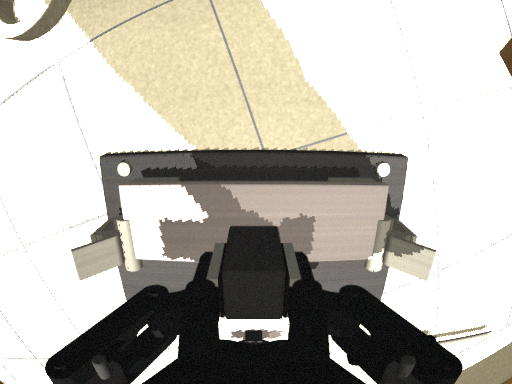

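View pics/s6.png

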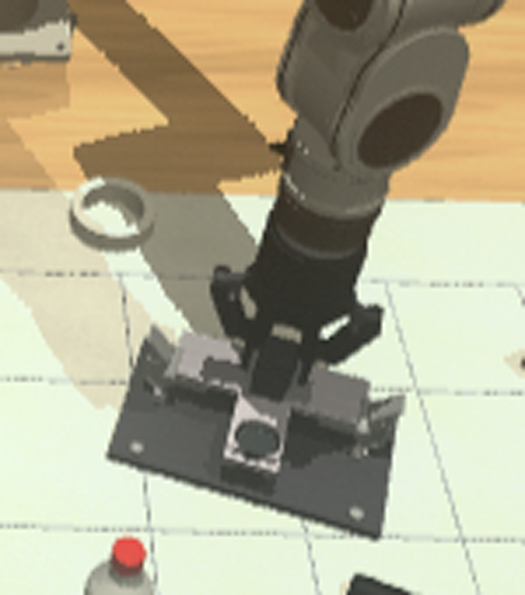

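Contact stiffened at z = 0.0612 (expected 0.0616). One more small push, then release and rise.

```bash
python3 -m inch '0 0 0 0 1 0 1;0 0 0 0 0 0 1;0 0 0 0 0 0 1'
```

```text
clock: 12.65
eef_pos: [0.5879, 0.228, 0.0611]
tool_rot: [0.575, 0.413, -0.412, -0.574]
ft_force: [-6.1, -1.8, 9.5]
grip_width: 0.0274
```

```bash
python3 -m inch '0 0 0 0 0 0 0;0 0 0 0 0 0 0;0 0 0 0 0 0 0;0 0 0 0 0 0 0;0 0 0 0 0 0 0;0 0 0 0 0 0 0'
python3 -m inch '0 0 0 0 -10 0 0;0 0 0 0 -40 0 0;0 0 0 0 -50 0 0;0 0 0 0 -50 0 0;0 0 0 0 0 0 0;0 0 0 0 0 0 0;0 0 0 0 0 0 0'
python3 - <<'E'
from h import *
c=bot.camera('wrist');np.save('w7.npy',c['extrinsics']);cv2.imwrite('pics/w7.png',cv2.convertScaleAbs(c['color'],alpha=1.5))
c=bot.camera('scene');a=c['color'][180:300,290:420];cv2.imwrite('pics/s7.png',cv2.resize(cv2.convertScaleAbs(a,alpha=1.6),None,fx=4.5,fy=4.5,interpolation=cv2.INTER_CUBIC))
E
```

```text
clock: 13.4
eef_pos: [0.5877, 0.228, 0.0587]
tool_rot: [0.574, 0.412, -0.412, -0.574]
ft_force: [-0.1, 0.2, 0.4]
grip_width: 0.0852
clock: 14.28
eef_pos: [0.5867, 0.2276, 0.2071]
tool_rot: [-0.574, -0.411, 0.414, 0.575]
ft_force: [-0.7, 0.3, -0.4]
grip_width: 0.0852
```

View pics/w7.png

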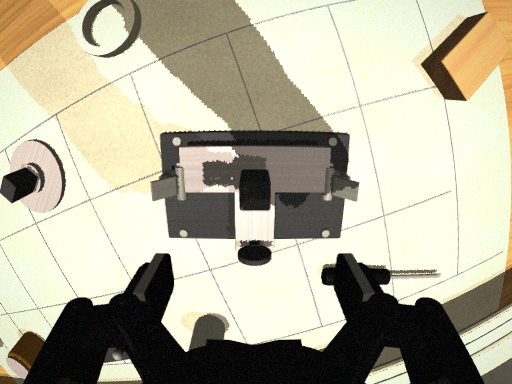

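View pics/s7.png

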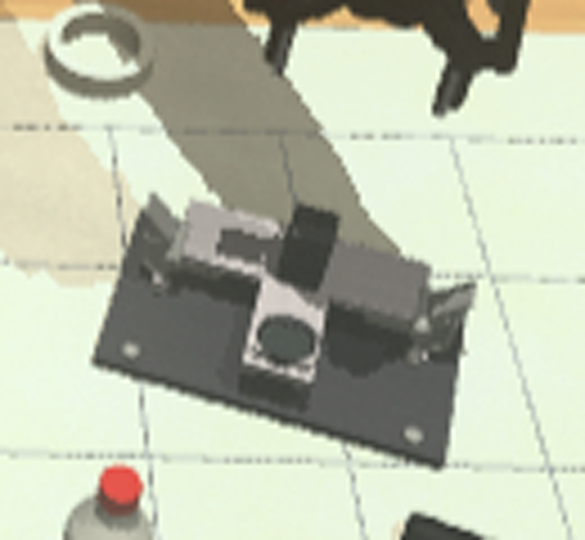

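Run:
```python
from fit import *
p=[.587,.2284,np.radians(-18.65)]
W=bot.camera('wrist')
pl=[(-38,78,-25),(-38,-78,-25),(12,-78,-25),(12,-22,-25),(82,-22,-25),(82,22,-25),(12,22,-25),(12,78,-25)]
po=[(14,14,25),(14,-14,25),(-14,-14,25),(-14,14,25)]
out=[]
for c,pr,(x,y,w,h) in((S,proj,(310,205,95,90)),(W,fproj,(155,120,200,150))):
    k=390/w
    for dz in(0,.008):
        im=cv2.resize(cv2.convertScaleAbs(c['color'][y:y+h,x:x+w],alpha=1.6),(390,290))
        for L in(pl,po):
            q=[pr(c,m) for m in model(L,p,.073+dz)]
            q=np.array([[(u-x+.5)*390/w,(v-y+.5)*290/h] for u,v in q]).round().astype(int)
            cv2.polylines(im,[q],True,(0,0,255) if dz==0 else (255,0,0),1)
        out.append(im)
cv2.imwrite('pics/ov.png',np.vstack([np.hstack(out[:2]),np.hstack(out[2:])]))
```

```text
(no output)
```

View pics/ov.png

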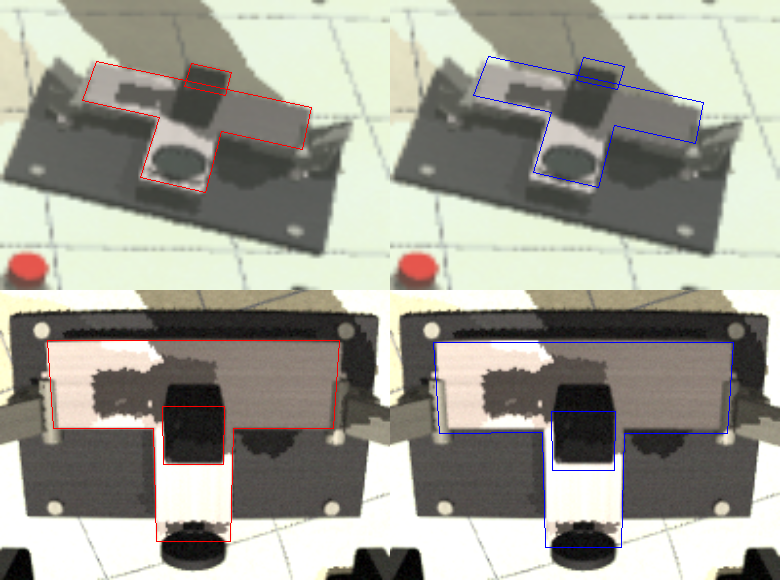

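The home outline (red) matches the plate in both views, and the outline drawn 8 mm too high (blue) does not. The gripper is clear, so I'm handing in.

```bash
python3 -c "
from workcell import bot
o=bot.get_obs();print(o['clock'],o['eef_pos'],o['ft_force']);print(bot.job_done())"
```

```text
14.525 [0.58734972 0.22781323 0.20780518] [-0.14856625  0.27543628 -0.15414974]
the job is handed in; nothing more can be done
None
```

I set the silver T-plate on the mount with the two clips, tongue over the lone ball, pushed it home and let go. I handed in at about 14.5 s.

**Pick and alignment:** I picked it up by its post, not the purple or red look-alikes. Before lowering, the plate and mount agreed within about 1 mm and 0.1° in the wrist view.

**Pushing home:** The clips resisted with about 10 N near z = 0.077 m. They then pulled the plate down until it met a hard stop with the tool at z = 0.0611 m, against an expected 0.0616 m.

**Final checks:** With the gripper open and raised about 15 cm clear, the plate's outline drawn at the home position matched the scene and wrist pictures. One drawn 8 mm higher did not. In the last wrist view both clips were over the crossbar ends, and no move went near the round plate. I judged the clips by eye and did not measure their angles.

**Disagreements:** My first wrist measurement of the plate was about 4 mm off, because I paired a picture with a later camera pose. I corrected it before grasping. The outside cameras and the wrist camera differed by about 2 mm on the mount's x, which is within the calibration.

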